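Dock the vial carrier through the L-shaped slot

ROBOT

A 6-joint arm with a two-finger parallel gripper is mounted at the origin on the work surface. World frame = base frame: x ahead of the robot, y to its left, z up, the work surface at z = 0. Lengths are in m, angles in rad, forces in N, time in s.
With the tool pointing down it reaches from about 0.2 to 0.875 m from the base axis. Payload 3.4 kg.
Tool frame: the origin (TCP) lies at the very end of the fingers, on their centre line; the grasp point (between the pads) lies 19 mm behind it (ctrl.grip_depth is the distance from the TCP to the grasp point, in m); z points along the fingers, y is the direction in which the jaws open and shut (so a half turn about z gives the same grasp; the last joint's range is limited). The gripper opens to 94 mm and grips with 3 to 60 N. Pads are 16 mm wide; open, the fingers measure 119 mm over their backs; the gripper's body (75 mm by 177 mm) begins 78 mm behind the grasp point.
Start: joints at [1.214, 0.276, 1.505, -0, 1.361, -0.121], TCP at [0.134, 0.559, 0.205] pointing down, gripper open.
Joint ranges: [-2.89, 2.89], [-0.75, 2.08], [0.22, 2.7], [-1.18, 4.32], [0.11, 2.71], [-2.7, 2.7]. Speed limits (rad/s): [2.57, 2.57, 3.14, 3.14, 3.14, 3.14].

INTERFACE

Orientations are given as a unit quaternion [x, y, z, w].
In Python, from bench import get_obs, get_image, camera_model, ctrl gives the robot as it stands. The module is installed in compiled form; this text tells all that it offers.
- The arm moves only by the shell command python3 -m pendant 'ROWS' [FORCE]. ROWS is JSON, a list of rows, each an object of numbers: "ax", "ay", "az": the turn, a rotation vector about the tool's x, y, z in rad; "tx", "ty", "tz": the shift along the tool's x, y, z in cm; "claw": the opening, from 0 (shut) to 1 (fully open). A call has 1 to 10 rows; each row shifts and turns the commanded pose from where the row before left it, along the tool's axes as they then stand; what a row does not reach is not made up. A row lasts 1/10 s, in which the tool goes at most 50 mm and 8.59 degrees, less where a joint would pass 70% of its speed; a pose out of reach is approached as far as the arm can. A call with a gripper value outside its range is refused whole. The fingers move at their own pace and stop on an object; FORCE is the grip in N (left out, the last holds). Time passes only in rows, so rows that do not move let the fingers close. It gives the time, the measured TCP pose, the force and the opening at its end, in the units of the state.
- get_obs(): the state, without advancing time (a new reading comes with each control period).
- get_image(name): name is "scene" or "side" or "wrist"; returns the picture (384x512x3 uint8, red, green, blue); there is no depth.
- camera_model(name): a dict with "fx", "fy", "cx", "cy" (pixels), "eye" and "orientation" of the camera in the world. Camera axes: x right, y down, z forward; pixel columns grow to the right and rows downward; lengths in m; the calibration is good to about 2 mm. A picture is of the moment at which its call begins: read the wrist's pose just before it. camera_model takes no time and is no camera call; for the wrist camera it gives the pose at the moment of the call.
- ctrl.job_done(): hands the job in, once; it reports no verdict.
The state is a dict: "time_s": time; "joint_positions": joint angles; "dq": joint speeds; "joint_efforts": joint torques, N m; "ee_pos": TCP position; "eef_rot": TCP orientation; "ft_force": force on the tool from outside, world axes, zero at the start; "torque": the same for the moment, N m; "finger_gap": finger opening in m.
Only numpy, scipy, OpenCV 4.12 (cv2) and the standard library are available. Lean on these libraries where they do the work, as an engineer would, in place of code of your own. Each camera call takes 0.05 s, during which the arm holds its last target.

TASK

With the fingertips, push the round vial carrier by the side of its disc along the L-shaped slot in the white loading deck: along the first leg to the corner, then sideways along the second leg until it is fully home at the slot's closed end, by the grey scanner block. Do not straddle or grip the carrier, its post or its vials, and do not lift or tip it: its pin stays in the slot. Leave everything else where it stands, and finish with the robot clear of everything.

Things in the scene. Friction and masses are not known exactly. Their poses are not given: they have to be found in the camera images.
- carrier_base (a point): centre of the underside, at deck height, of the vial carrier: loose aluminium disc, 84 mm diameter, 20 mm thick, 0.25 to 0.45 kg, on the deck. A pin (14 mm dia, 10 mm long) hangs from here into the slot; the disc may turn about it, no matter. Slides with 2 to 6 N of friction, stops dead when the pin meets the end of a leg. Starts 0 to 45 mm along the first leg.
- carrier_post (a point): top of the steel post (12 mm dia) in the middle of the carrier, 54 mm above the disc's underside. Six capped amber vials, fixed to the disc on a circle of 27 mm radius, stand around it, tops 44 mm above the underside. The carrier is pushed with the fingertips low on the side of the disc.
- deck: white fixed loading deck, 260 mm (its x) x 275 mm (its y), top 30 mm above the bench, turned up to 0.55 rad either way. Origin at bench level straight below slot_start; the plate spans x -85 to 175, y -90 to 185 mm. x axis: along the first leg, start to corner; y axis: along the second leg, corner to end; z up.
- slot_start (a point): near end of the L-shaped slot, at deck-top level: the carrier's centre is here (within 1.5 mm) when fully back. The slot is 17 mm wide (1.5 mm of play each side of the pin), 12 mm deep. x axis: along the first leg, start to corner; y axis: along the second leg, corner to end; z up.
- slot_corner (a point): corner of the slot, at deck-top level, 120 mm from slot_start along the first leg: the carrier's centre when it turns. At the far end of the first leg the pin stops against the slot wall at most 1.5 mm beyond this point, lined up with the second leg. x axis: along the first leg, start to corner; y axis: along the second leg, corner to end; z up.
- slot_end (a point): closed end of the second leg, at deck-top level, 100 mm from slot_corner: the carrier's centre when docked (the pin stops at most 1.5 mm beyond). Past it stands the fixed grey scanner block, 80 x 26 mm, 45 mm high above the deck, its face 48 mm beyond this point. x axis: along the first leg, start to corner; y axis: along the second leg, corner to end; z up.
- jar: bystander: small clear screw-cap jar, 36 dia x 45 mm, loose on the deck in the inside of the slot's bend; origin at the centre of its underside
- dropper: bystander: small amber bottle, 28 dia x 60 mm, loose on the deck in the inside of the slot's bend; origin at the centre of its underside
- beaker: bystander: open glass beaker, 60 dia x 70 mm, loose on the bench beside the deck; origin at the centre of its underside
- flask: bystander: amber bottle, 52 dia x 90 mm, loose on the bench beside the deck; origin at the centre of its underside
- driver: bystander: screwdriver, 150 mm long, lying on the bench beside the deck along its own x axis
- vial_tray: bystander: white open divided tray, 100 x 80 x 30 mm, loose on the bench; origin at the centre of its underside
- septa_box: bystander: cardboard box, 60 x 90 x 35 mm, loose on the bench past the deck; origin at the centre of its underside
Mind the look-alikes: they are no part of the job. Leave any pink or yellow look-alike of the part that bears carrier_base alone.

How it is judged:
By the outcome, as a careful person would: the job done as asked, in the order asked, and still so for the second after the job is handed in, with the robot touching nothing.
It also fails if it takes over 48 s, if anything falls off the work surface, if the arm or the gripper's body presses on something with over 40 N, if the wrist force passes 120 N, or if a joint passes its speed limit or range.

## Working session

There is one attempt and no reset: what is moved stays moved. The work goes in short steps, Python scripts to look and compute and a shell command to move; the robot and the scene stay as the last step left them, time stands still between calls to the robot, and variables do not carry over. Pictures are saved under pics/ and viewed, and the job is handed in when it is done.

```bash
mkdir -p pics
python3 - <<'E'
from bench import get_obs,get_image,camera_model
import cv2
print(get_obs())
for n in("scene","side","wrist"):
    c=camera_model(n);print(n,c)
    cv2.imwrite(f"pics/{n}0.png",cv2.cvtColor(get_image(n),cv2.COLOR_RGB2BGR))
E
```

```text
{'time_s': 0.0, 'joint_positions': array([ 1.21399831e+00,  2.76616054e-01,  1.50612314e+00,  1.33578128e-05,
        1.36073024e+00, -1.20983020e-01]), 'dq': array([ 0.00020605,  0.00024507, -0.00017498, -0.00044488,  0.00132633,
       -0.00060807]), 'joint_efforts': array([-5.31910391e-04, -4.04586446e+01, -2.37231392e+01,  7.00150710e-02,
        3.43556749e-02, -1.21651933e-04]), 'ee_pos': array([0.13412705, 0.55854106, 0.20459675]), 'eef_rot': array([ 1.17635832e-01,  9.93056358e-01, -9.10197935e-04, -2.28392268e-04]), 'ft_force': array([-0.12258557, -0.02698109,  0.23275179]), 'torque': array([ 0.02581248, -0.03130269,  0.04911316]), 'finger_gap': 0.09367353423978214}
scene {'fx': 420.42570095706577, 'fy': 420.42570095706577, 'cx': 256.4758696590059, 'cy': 197.04164478106017, 'eye': array([ 1.17151353, -0.23685231,  1.04073333]), 'orientation': array([ 0.78412112,  0.55236884, -0.158821  , -0.23413376])}
side {'fx': 352.69318840725094, 'fy': 352.69318840725094, 'cx': 254.41553714578217, 'cy': 187.02737522264795, 'eye': array([0.545495  , 0.50857254, 0.68851336]), 'orientation': array([-0.0302198 ,  0.93952046, -0.34072964,  0.01706996])}
wrist {'fx': 342.66654216221394, 'fy': 342.66654216221394, 'cx': 255.86596041294118, 'cy': 185.95501648154413, 'eye': array([0.05355838, 0.57814078, 0.38517348]), 'orientation': array([0.77700401, 0.61283325, 0.08859877, 0.11335978])}
```

View pics/scene0.png

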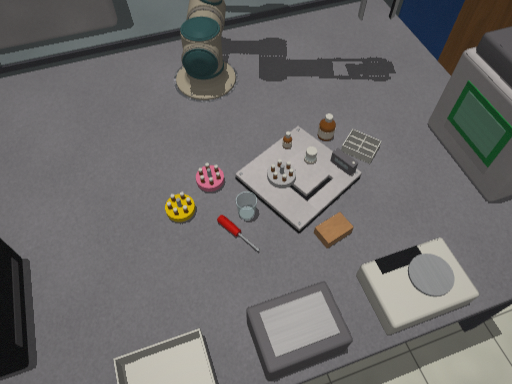

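View pics/side0.png

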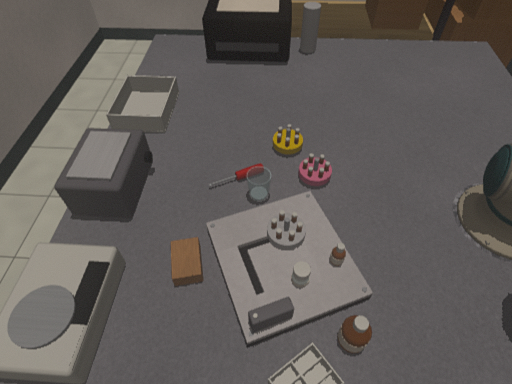

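View pics/wrist0.png

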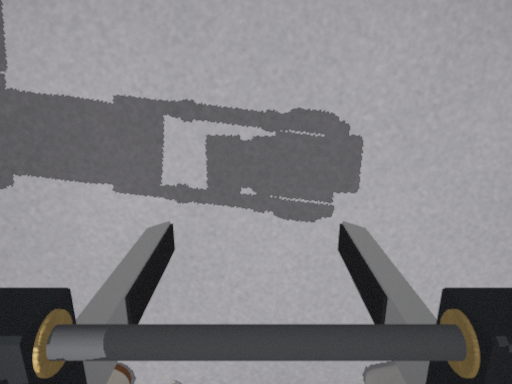

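Run:
```python
import cv2
a=cv2.imread("pics/side0.png")[180:345,195:380]
cv2.imwrite("pics/side0z.png",cv2.resize(a,None,fx=3.6,fy=3.6,interpolation=cv2.INTER_CUBIC))
a=cv2.imread("pics/scene0.png")[110:250,225:385]
cv2.imwrite("pics/scene0z.png",cv2.resize(a,None,fx=4,fy=4,interpolation=cv2.INTER_CUBIC))
```

```text
(no output)
```

View pics/side0z.png

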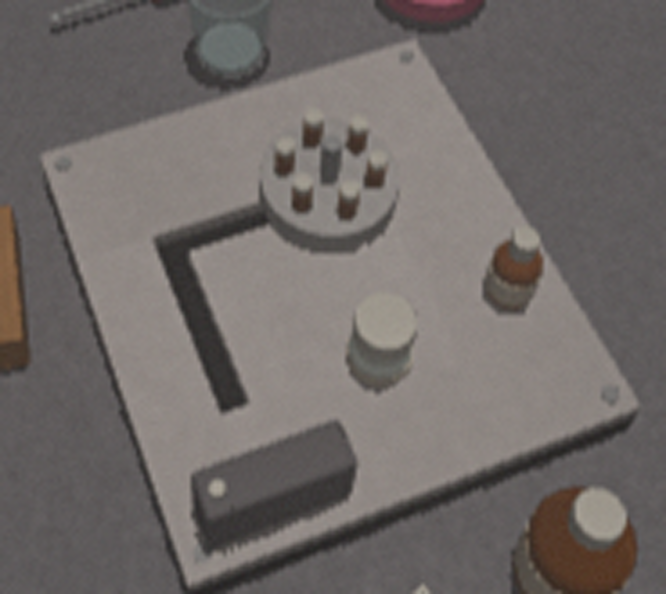

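View pics/scene0z.png

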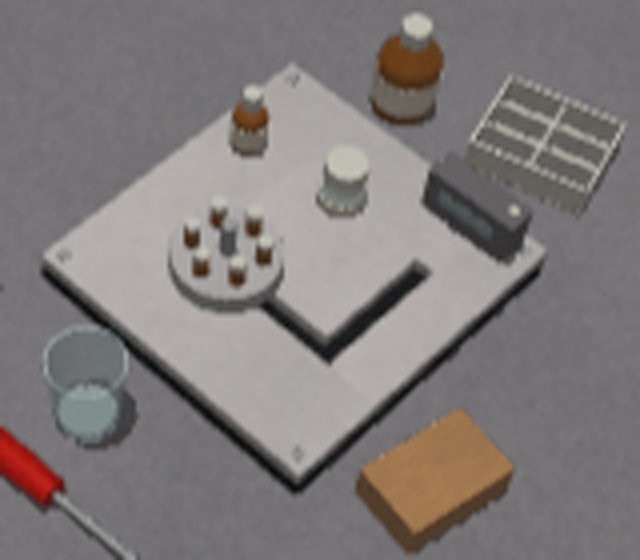

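```bash
cat > h.py <<'E'
import numpy as np
from scipy.spatial.transform import Rotation as R
from bench import camera_model
def ray(c,u,v):
    d=R.from_quat(c["orientation"]).apply([(u-c["cx"])/c["fx"],(v-c["cy"])/c["fy"],1]);return c["eye"],d
def onz(c,u,v,z):
    e,d=ray(c,u,v);return e+d*(z-e[2])/d[2]
def proj(c,p):
    q=R.from_quat(c["orientation"]).inv().apply(np.array(p)-c["eye"]);return [c["fx"]*q[0]/q[2]+c["cx"],c["fy"]*q[1]/q[2]+c["cy"]]
def fit2(a,b):
    a=np.array(a);b=np.array(b);ac=a-a.mean(0);bc=b-b.mean(0)
    th=np.arctan2((ac[:,0]*bc[:,1]-ac[:,1]*bc[:,0]).sum(),(ac*bc).sum())
    c,s=np.cos(th),np.sin(th);M=np.array([[c,-s],[s,c]]);t=b.mean(0)-M@a.mean(0);return th,M,t,(b-(a@M.T+t))
def tri(rs):
    A=np.zeros((3,3));b=np.zeros(3)
    for e,d in rs:
        d=d/np.linalg.norm(d);P=np.eye(3)-np.outer(d,d);A+=P;b+=P@e
    return np.linalg.solve(A,b)
E
python3 - <<'E'
from h import *
S=camera_model("side");C=camera_model("scene")
zs=lambda p:(p[0]/3.6+195-.36,p[1]/3.6+180-.36); zc=lambda p:(p[0]/4+225-.37,p[1]/4+110-.37)
D=[(.175,-.09),(-.085,-.09),(-.085,.185),(.175,.185)]
ps=[onz(S,*zs(p),.03)[:2] for p in [(43,155),(418,40),(636,405),(190,585)]]
pc=[onz(C,*zc(p),.03)[:2] for p in [(295,480),(43,260),(293,63),(543,255)]]
for n,pp in(("side",ps),("scene",pc),("both",ps+pc)):
    th,M,t,r=fit2(D if n!="both" else D+D,pp);print(n,th,t,(r*1000).round(1).tolist())
inv=lambda p:((np.array(p[:2])-t)@M*1000).round(1)
for n,p in(("start",(0,0)),("corner",(.12,0)),("end",(.12,.1))):print(n,M@p+t)
# slot checks
print("outer corner",inv(onz(S,*zs((155,238)),.03)),inv(onz(C,*zc((329,345)),.03)))
print("slot end",inv(onz(S,*zs((232,408)),.03)),inv(onz(C,*zc((425,266)),.03)))
p=tri([ray(S,*zs((332,138))),ray(C,*zc((229,226)))]);print("post",p,inv(p))
p=tri([ray(S,*zs((385,312))),ray(C,*zc((347,160)))]);print("jar top",p,inv(p))
p=tri([ray(S,*zs((526,238))),ray(C,*zc((253,93)))]);print("dropper top",p,inv(p))
print("disc L/R bottom (side)",inv(onz(S,*zs((260,182)),.05)),inv(onz(S,*zs((398,182)),.05)))
E
```

```text
side 0.42344164099134496 [0.49599541 0.07959653] [[-1.6, 1.1], [-0.9, 1.0], [3.6, -1.5], [-1.0, -0.5]]
scene 0.42381051150301813 [0.50225142 0.07681994] [[-0.5, -1.0], [3.5, 1.9], [-2.2, 2.3], [-0.9, -3.3]]
both 0.4236265242656666 [0.49912344 0.07820822] [[-4.7, 2.4], [-4.1, 2.4], [0.5, -0.1], [-4.1, 0.8], [2.6, -2.4], [6.7, 0.5], [1.0, 0.9], [2.2, -4.6]]
start [0.49912344 0.07820822]
corner [0.60851595 0.12753651]
end [0.56740903 0.21869693]
outer corner [125.1  -4.8] [118.5   5.2]
slot end [119.8 109.6] [120.8 108.5]
post [0.51551873 0.0850532  0.08245154] [17.8 -0.5]
jar top [0.48586463 0.19118779 0.07826361] [ 34.4 108.4]
dropper top [0.40994102 0.14699117 0.08730217] [-53.   99.4]
disc L/R bottom (side) [57.4 -7.3] [-19.1  21.7]
```

```bash
python3 -m pendant '[{"az":-0.132,"claw":0},{"az":-0.132,"claw":0},{"az":-0.132,"claw":0},{"az":-0.132,"claw":0},{"az":-0.132,"claw":0},{"tx":-0.43,"ty":-2.94,"claw":0},{"tx":-0.43,"ty":-2.94,"claw":0},{"tx":-0.43,"ty":-2.94,"claw":0},{"tx":-0.43,"ty":-2.94,"claw":0},{"tx":-0.43,"ty":-2.94,"claw":0}]' 30
python3 -m pendant '[{"tx":-0.43,"ty":-2.94,"claw":0},{"tx":-0.43,"ty":-2.94,"claw":0},{"tx":-0.43,"ty":-2.94,"claw":0},{"tx":-0.43,"ty":-2.94,"claw":0},{"tx":-0.43,"ty":-2.94,"claw":0},{"tx":-0.43,"ty":-2.94,"claw":0},{"tx":-0.43,"ty":-2.94,"claw":0},{"tx":-0.43,"ty":-2.94,"claw":0},{"tx":-0.43,"ty":-2.94,"claw":0},{"tx":-0.43,"ty":-2.94,"claw":0}]'
python3 -m pendant '[{"tx":-0.43,"ty":-2.94,"claw":0},{"tx":-0.43,"ty":-2.94,"claw":0},{"tx":-0.43,"ty":-2.94,"claw":0},{"tx":-0.43,"ty":-2.94,"claw":0},{"tx":-0.43,"ty":-2.94,"claw":0},{"claw":0}]'
python3 - <<'E'
from bench import get_obs,get_image,camera_model
import cv2
c=camera_model("wrist");print(c)
cv2.imwrite("pics/wrist1.png",cv2.cvtColor(get_image("wrist"),cv2.COLOR_RGB2BGR))
E
```

```text
{'fx': 342.66654216221394, 'fy': 342.66654216221394, 'cx': 255.86596041294118, 'cy': 185.95501648154413, 'eye': array([0.05357212, 0.57817884, 0.38528155]), 'orientation': array([0.77701355, 0.61281804, 0.08870197, 0.11329586])}invalid input
invalid input
invalid input
```

View pics/wrist1.png

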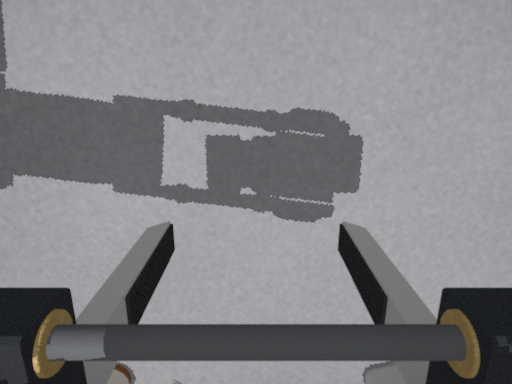

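The wrist picture is unchanged: no move ran, the rows were refused. Trying one row with every key.

```bash
python3 -m pendant '[{"ax":0,"ay":0,"az":-0.132,"tx":0,"ty":0,"tz":0,"claw":0}]' 30
```

```text
time_s: 0.3
ee_pos: [0.1343, 0.5589, 0.2051]
eef_rot: [0.05, 0.999, -0.0, -0.0]
ft_force: [-0.5, -0.2, -0.8]
finger_gap: 0.0892
```

```bash
python3 -m pendant '[{"ax":0,"ay":0,"az":-0.132,"tx":0,"ty":0,"tz":0,"claw":0},{"ax":0,"ay":0,"az":-0.132,"tx":0,"ty":0,"tz":0,"claw":0},{"ax":0,"ay":0,"az":-0.132,"tx":0,"ty":0,"tz":0,"claw":0},{"ax":0,"ay":0,"az":-0.132,"tx":0,"ty":0,"tz":0,"claw":0},{"ax":0,"ay":0,"az":0,"tx":-0.43,"ty":-2.94,"tz":0,"claw":0},{"ax":0,"ay":0,"az":0,"tx":-0.43,"ty":-2.94,"tz":0,"claw":0},{"ax":0,"ay":0,"az":0,"tx":-0.43,"ty":-2.94,"tz":0,"claw":0},{"ax":0,"ay":0,"az":0,"tx":-0.43,"ty":-2.94,"tz":0,"claw":0},{"ax":0,"ay":0,"az":0,"tx":-0.43,"ty":-2.94,"tz":0,"claw":0},{"ax":0,"ay":0,"az":0,"tx":-0.43,"ty":-2.94,"tz":0,"claw":0}]'
python3 -m pendant '[{"ax":0,"ay":0,"az":0,"tx":-0.43,"ty":-2.94,"tz":0,"claw":0},{"ax":0,"ay":0,"az":0,"tx":-0.43,"ty":-2.94,"tz":0,"claw":0},{"ax":0,"ay":0,"az":0,"tx":-0.43,"ty":-2.94,"tz":0,"claw":0},{"ax":0,"ay":0,"az":0,"tx":-0.43,"ty":-2.94,"tz":0,"claw":0},{"ax":0,"ay":0,"az":0,"tx":-0.43,"ty":-2.94,"tz":0,"claw":0},{"ax":0,"ay":0,"az":0,"tx":-0.43,"ty":-2.94,"tz":0,"claw":0},{"ax":0,"ay":0,"az":0,"tx":-0.43,"ty":-2.94,"tz":0,"claw":0},{"ax":0,"ay":0,"az":0,"tx":-0.43,"ty":-2.94,"tz":0,"claw":0}]'
python3 -m pendant '[{"ax":0,"ay":0,"az":0,"tx":-0.43,"ty":-2.94,"tz":0,"claw":0},{"ax":0,"ay":0,"az":0,"tx":-0.43,"ty":-2.94,"tz":0,"claw":0},{"ax":0,"ay":0,"az":0,"tx":-0.43,"ty":-2.94,"tz":0,"claw":0},{"ax":0,"ay":0,"az":0,"tx":-0.43,"ty":-2.94,"tz":0,"claw":0},{"ax":0,"ay":0,"az":0,"tx":-0.43,"ty":-2.94,"tz":0,"claw":0},{"ax":0,"ay":0,"az":0,"tx":-0.43,"ty":-2.94,"tz":0,"claw":0},{"ax":0,"ay":0,"az":0,"tx":0,"ty":0,"tz":0,"claw":0},{"ax":0,"ay":0,"az":0,"tx":0,"ty":0,"tz":0,"claw":0}]'
python3 - <<'E'
from bench import get_obs,get_image,camera_model
import cv2
c=camera_model("wrist");print(c)
for n in("wrist","side"): cv2.imwrite(f"pics/{n}2.png",cv2.cvtColor(get_image(n),cv2.COLOR_RGB2BGR))
E
```

```text
time_s: 1.3
ee_pos: [0.2309, 0.4078, 0.2054]
eef_rot: [-0.211, 0.978, -0.0, 0.0]
ft_force: [-0.3, 0.0, 0.0]
finger_gap: 0.0093
time_s: 2.1
ee_pos: [0.359, 0.2077, 0.2055]
eef_rot: [-0.211, 0.978, 0.0, 0.0]
ft_force: [0.4, -0.4, 0.0]
finger_gap: 0.0005
time_s: 2.9
ee_pos: [0.4544, 0.0586, 0.2051]
eef_rot: [-0.21, 0.978, 0.001, -0.001]
ft_force: [-0.0, -0.0, 0.0]
finger_gap: 0.0003
{'fx': 342.66654216221394, 'fy': 342.66654216221394, 'cx': 255.86596041294118, 'cy': 185.95501648154413, 'eye': array([0.37895529, 0.02399839, 0.38565158]), 'orientation': array([0.53733548, 0.83104215, 0.12103676, 0.07739271])}
```

View pics/wrist2.png

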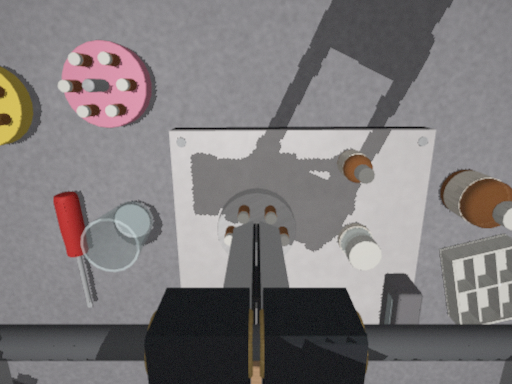

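View pics/side2.png

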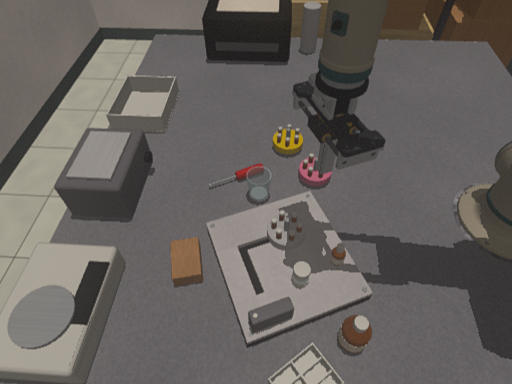

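Wrist view: near deck corners at about (173,129) and (431,129), carrier disc spanning columns 218–295, top edge row ~190; the pink and yellow look-alikes stay off the deck at upper left. The side view agrees, and the silver carrier with its pin in the slot is the one meant.

Run:
```python
from h import *
import cv2
c=camera_model("wrist")
th=.42363;t=np.array([.4991,.0782])
M=np.array([[np.cos(th),-np.sin(th)],[np.sin(th),np.cos(th)]])
inv=lambda p:((np.array(p[:2])-t)@M*1000).round(1)
for n,p,z in(("c1",(173,130),.03),("c2",(432,130),.03),("discL",(217.5,225),.05),("discR",(295.5,225),.05),("disctop",(257,190),.05),("jar",(364,254),.075)):
  q=onz(c,*p,z);print(n,q,inv(q))
a=cv2.imread("pics/wrist2.png")[110:300,160:450]
cv2.imwrite("pics/wrist2z.png",cv2.resize(a,None,fx=2.7,fy=2.7,interpolation=cv2.INTER_CUBIC))
```

```text
c1 [ 0.45486264 -0.03419182  0.03      ] [-86.5 -84.3]
c2 [0.34452646 0.2096447  0.03      ] [-86.9 183.4]
discL [0.52508674 0.04695617 0.05      ] [ 10.8 -39.2]
discR [0.49109421 0.12215281 0.05      ] [10.8 43.4]
disctop [0.47257754 0.06901158 0.05      ] [-28.    2.5]
jar [0.48258696 0.19161752 0.075     ] [ 31.6 110.2]
```

View pics/wrist2z.png

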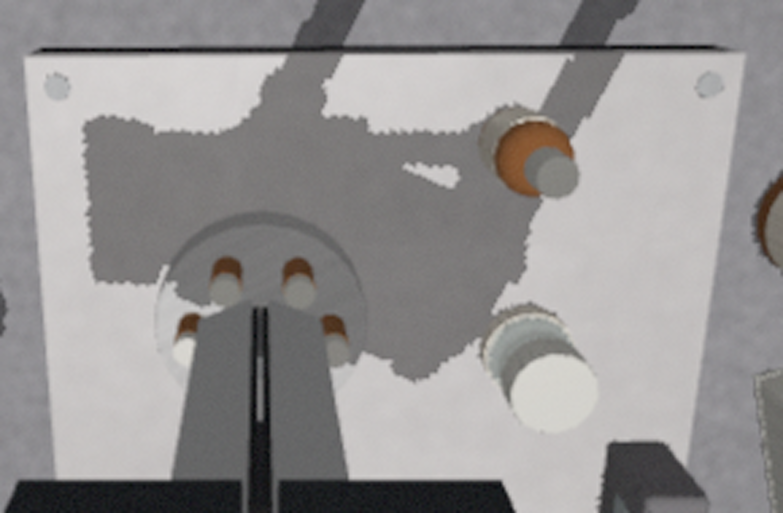

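```bash
python3 -m pendant '[{"ax":0,"ay":0,"az":0,"tx":0.4,"ty":0,"tz":3,"claw":0},{"ax":0,"ay":0,"az":0,"tx":0.4,"ty":0,"tz":3,"claw":0},{"ax":0,"ay":0,"az":0,"tx":0,"ty":0.1,"tz":3,"claw":0},{"ax":0,"ay":0,"az":0,"tx":0,"ty":0,"tz":3,"claw":0},{"ax":0,"ay":0,"az":0,"tx":0,"ty":0,"tz":2,"claw":0},{"ax":0,"ay":0,"az":0,"tx":0,"ty":0,"tz":1.5,"claw":0},{"ax":0,"ay":0,"az":0,"tx":0,"ty":0,"tz":1.2,"claw":0},{"ax":0,"ay":0,"az":0,"tx":0,"ty":0,"tz":0,"claw":0},{"ax":0,"ay":0,"az":0,"tx":0,"ty":0,"tz":0,"claw":0}]'
python3 - <<'E'
from bench import get_obs,get_image,camera_model
import cv2
for n in("wrist","side"):
  a=get_image(n)
  if n=="side": a=cv2.resize(a[130:345,195:395],None,fx=2.7,fy=2.7,interpolation=cv2.INTER_CUBIC)
  cv2.imwrite(f"pics/{n}3.png",cv2.cvtColor(a,cv2.COLOR_RGB2BGR))
E
```

```text
time_s: 3.9
ee_pos: [0.4467, 0.057, 0.0388]
eef_rot: [-0.211, 0.977, 0.0, 0.0]
ft_force: [0.1, 0.4, -0.2]
finger_gap: 0.0006
```

View pics/side3.png

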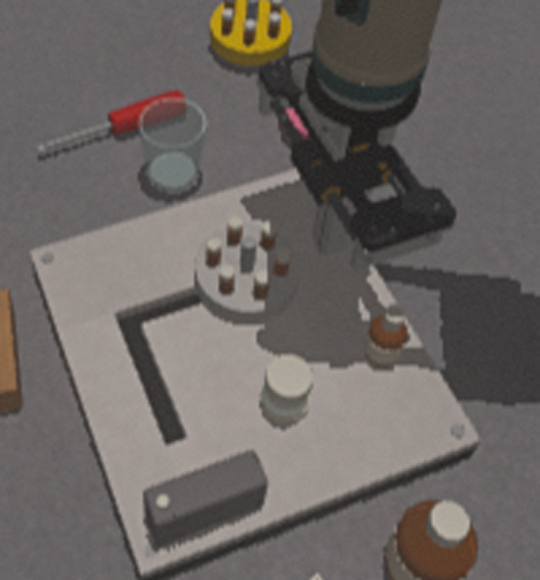

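View pics/wrist3.png

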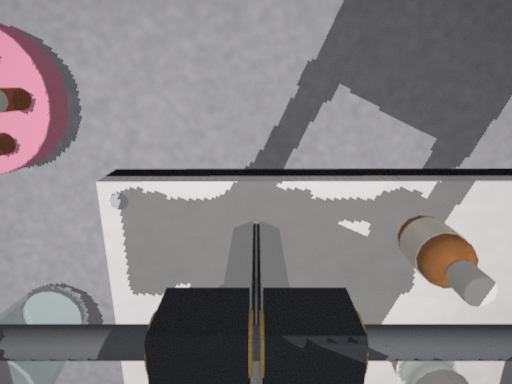

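```bash
python3 -m pendant '[{"ax":0,"ay":0,"az":0,"tx":-1,"ty":0,"tz":0,"claw":0},{"ax":0,"ay":0,"az":0,"tx":-0.6,"ty":0,"tz":0,"claw":0},{"ax":0,"ay":0,"az":0,"tx":-0.6,"ty":0,"tz":0,"claw":0},{"ax":0,"ay":0,"az":0,"tx":-0.6,"ty":0,"tz":0,"claw":0},{"ax":0,"ay":0,"az":0,"tx":-0.6,"ty":0,"tz":0,"claw":0}]'
python3 -m pendant '[{"ax":0,"ay":0,"az":0,"tx":-0.8,"ty":0,"tz":0,"claw":0},{"ax":0,"ay":0,"az":0,"tx":-0.8,"ty":0,"tz":0,"claw":0},{"ax":0,"ay":0,"az":0,"tx":-0.8,"ty":0,"tz":0,"claw":0},{"ax":0,"ay":0,"az":0,"tx":-0.8,"ty":0,"tz":0,"claw":0},{"ax":0,"ay":0,"az":0,"tx":-0.8,"ty":0,"tz":0,"claw":0}]'
python3 -m pendant '[{"ax":0,"ay":0,"az":0,"tx":-0.8,"ty":0,"tz":0,"claw":0},{"ax":0,"ay":0,"az":0,"tx":-0.8,"ty":0,"tz":0,"claw":0},{"ax":0,"ay":0,"az":0,"tx":-0.8,"ty":0,"tz":0,"claw":0}]'
python3 - <<'E'
from bench import get_obs,get_image,camera_model
import cv2
for n in("side",):
  a=get_image(n)
  if n=="side": a=cv2.resize(a[130:345,195:395],None,fx=2.7,fy=2.7,interpolation=cv2.INTER_CUBIC)
  cv2.imwrite(f"pics/{n}4.png",cv2.cvtColor(a,cv2.COLOR_RGB2BGR))
E
```

```text
time_s: 4.5
ee_pos: [0.477, 0.0702, 0.0382]
eef_rot: [-0.211, 0.978, 0.0, -0.002]
ft_force: [-4.0, -1.0, 2.1]
finger_gap: 0.0003
time_s: 5.0
ee_pos: [0.5153, 0.0871, 0.0383]
eef_rot: [-0.21, 0.978, 0.0, 0.0]
ft_force: [-1.2, -0.9, -0.9]
finger_gap: -0.0002
time_s: 5.3
ee_pos: [0.537, 0.0969, 0.0384]
eef_rot: [-0.211, 0.978, 0.0, 0.0]
ft_force: [-1.8, -1.3, -0.3]
finger_gap: 0.0005
```

View pics/side4.png

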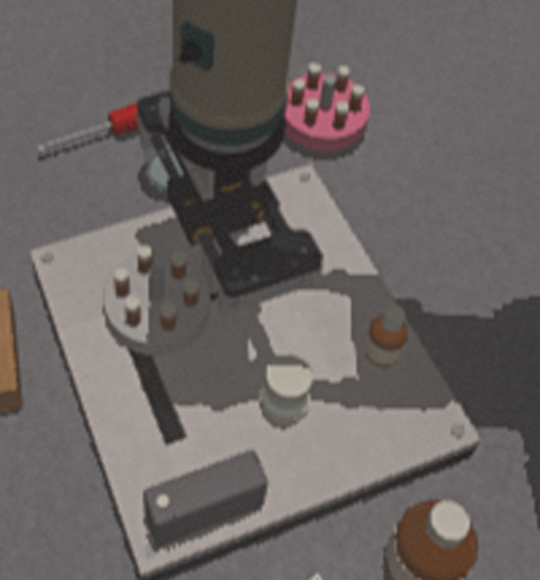

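```bash
python3 -m pendant '[{"ax":0,"ay":0,"az":0,"tx":-0.8,"ty":0,"tz":0,"claw":0},{"ax":0,"ay":0,"az":0,"tx":-0.8,"ty":0,"tz":0,"claw":0},{"ax":0,"ay":0,"az":0,"tx":-0.5,"ty":0,"tz":0,"claw":0},{"ax":0,"ay":0,"az":0,"tx":0,"ty":0,"tz":0,"claw":0}]'
python3 -m pendant '[{"ax":0,"ay":0,"az":0,"tx":-0.2,"ty":0,"tz":0,"claw":0},{"ax":0,"ay":0,"az":0,"tx":-0.2,"ty":0,"tz":0,"claw":0}]'
python3 -m pendant '[{"ax":0,"ay":0,"az":0,"tx":-0.2,"ty":0,"tz":0,"claw":0},{"ax":0,"ay":0,"az":0,"tx":0,"ty":0,"tz":0,"claw":0}]'
python3 -m pendant '[{"ax":0,"ay":0,"az":0,"tx":-0.2,"ty":0,"tz":0,"claw":0},{"ax":0,"ay":0,"az":0,"tx":0,"ty":0,"tz":0,"claw":0}]'
```

```text
time_s: 5.75
ee_pos: [0.5573, 0.1058, 0.0386]
eef_rot: [-0.211, 0.978, 0.0, 0.001]
ft_force: [-0.0, -0.2, 0.3]
finger_gap: 0.0005
time_s: 5.95
ee_pos: [0.5581, 0.1065, 0.0386]
eef_rot: [-0.211, 0.978, -0.0, -0.001]
ft_force: [-3.4, -1.7, 2.6]
finger_gap: 0.0002
time_s: 6.15
ee_pos: [0.5607, 0.1077, 0.0385]
eef_rot: [-0.21, 0.978, 0.0, -0.0]
ft_force: [-3.4, -0.2, 1.8]
finger_gap: 0.0006
time_s: 6.35
ee_pos: [0.5608, 0.1078, 0.0384]
eef_rot: [-0.211, 0.978, -0.0, -0.002]
ft_force: [-6.3, -2.6, 4.5]
finger_gap: 0.0006
```

```bash
python3 -m pendant '[{"ax":0,"ay":0,"az":0,"tx":-0.2,"ty":0,"tz":0,"claw":0},{"ax":0,"ay":0,"az":0,"tx":0,"ty":0,"tz":0,"claw":0}]'
python3 -m pendant '[{"ax":0,"ay":0,"az":0,"tx":-0.2,"ty":0,"tz":0,"claw":0},{"ax":0,"ay":0,"az":0,"tx":0,"ty":0,"tz":0,"claw":0}]'
python3 - <<'E'
from bench import get_obs,get_image,camera_model
import cv2
for n in("side","scene"):
  a=get_image(n)
  cv2.imwrite(f"pics/{n}5.png",cv2.cvtColor(a,cv2.COLOR_RGB2BGR))
  a=a[180:345,195:380] if n=="side" else a[110:250,225:385]
  a=cv2.resize(a,None,fx=3.6,fy=3.6,interpolation=cv2.INTER_CUBIC)
  cv2.imwrite(f"pics/{n}5z.png",cv2.cvtColor(a,cv2.COLOR_RGB2BGR))
E
```

```text
time_s: 6.55
ee_pos: [0.5608, 0.1079, 0.0383]
eef_rot: [-0.211, 0.977, -0.001, -0.004]
ft_force: [-9.5, -5.0, 7.2]
finger_gap: 0.0006
time_s: 6.75
ee_pos: [0.5609, 0.108, 0.0382]
eef_rot: [-0.211, 0.977, -0.001, -0.006]
ft_force: [-11.2, -8.0, 10.0]
finger_gap: 0.0004
```

View pics/side5z.png

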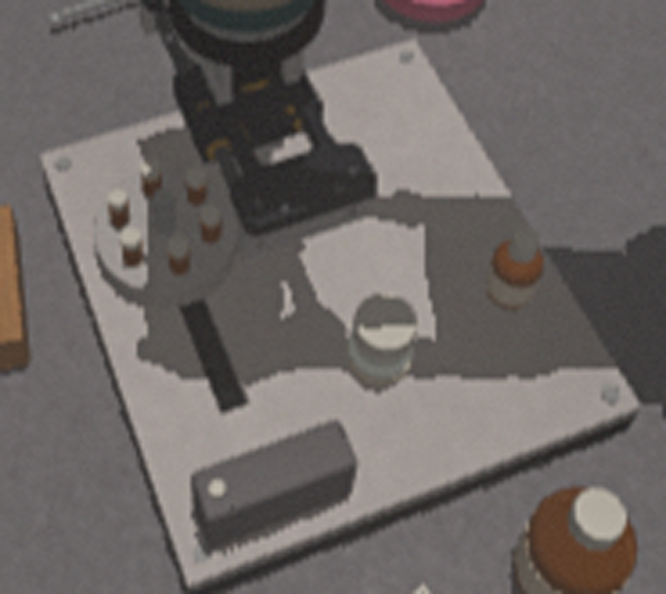

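View pics/scene5z.png

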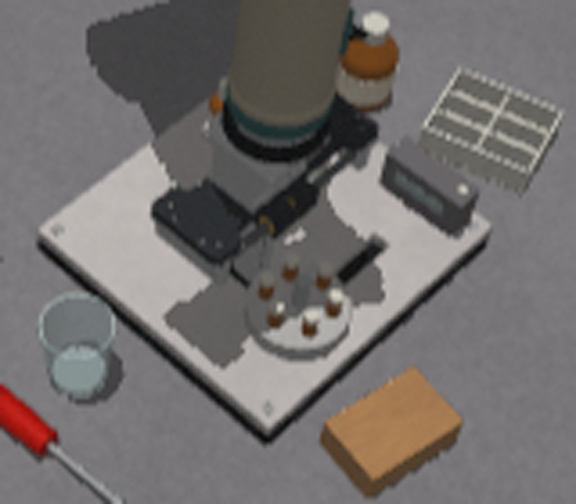

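The carrier sits in the corner: disc centre near side-zoom (165,240), over the second leg's line, with the contact force rising while the tool stays still. Backing off, then going over to its −y side.

```bash
python3 -m pendant '[{"ax":0,"ay":0,"az":0,"tx":0.6,"ty":0,"tz":0,"claw":0},{"ax":0,"ay":0,"az":0,"tx":1.5,"ty":0,"tz":0,"claw":0},{"ax":0,"ay":0,"az":0,"tx":1.5,"ty":0,"tz":0,"claw":0},{"ax":0,"ay":0,"az":0,"tx":0,"ty":0,"tz":-3,"claw":0},{"ax":0,"ay":0,"az":0,"tx":0,"ty":0,"tz":-3,"claw":0},{"ax":0,"ay":0,"az":0,"tx":0,"ty":0,"tz":-3,"claw":0},{"ax":0,"ay":0,"az":0,"tx":0,"ty":0,"tz":-3,"claw":0},{"ax":0,"ay":0,"az":0,"tx":0,"ty":-2.2,"tz":0,"claw":0},{"ax":0,"ay":0,"az":0,"tx":0,"ty":-2.2,"tz":0,"claw":0},{"ax":0,"ay":0,"az":0,"tx":0,"ty":-2.2,"tz":0,"claw":0}]'
python3 -m pendant '[{"ax":0,"ay":0,"az":0.14,"tx":0,"ty":0,"tz":0,"claw":0},{"ax":0,"ay":0,"az":0.143,"tx":0,"ty":0,"tz":0,"claw":0},{"ax":0,"ay":0,"az":0.143,"tx":0,"ty":0,"tz":0,"claw":0},{"ax":0,"ay":0,"az":0.143,"tx":0,"ty":0,"tz":0,"claw":0},{"ax":0,"ay":0,"az":0.143,"tx":0,"ty":0,"tz":0,"claw":0},{"ax":0,"ay":0,"az":0.143,"tx":0,"ty":0,"tz":0,"claw":0},{"ax":0,"ay":0,"az":0.143,"tx":0,"ty":0,"tz":0,"claw":0},{"ax":0,"ay":0,"az":0.143,"tx":0,"ty":0,"tz":0,"claw":0},{"ax":0,"ay":0,"az":0.143,"tx":0,"ty":0,"tz":0,"claw":0},{"ax":0,"ay":0,"az":0.143,"tx":0,"ty":0,"tz":0,"claw":0}]'
python3 -m pendant '[{"ax":0,"ay":0,"az":0.143,"tx":0,"ty":0,"tz":0,"claw":0},{"ax":0,"ay":0,"az":0,"tx":0,"ty":0,"tz":0,"claw":0}]'
cat >> h.py <<'E'
th0=.42363;t0=np.array([.4991,.0782])
M0=np.array([[np.cos(th0),-np.sin(th0)],[np.sin(th0),np.cos(th0)]])
dk=lambda p:((np.array(p[:2])-t0)@M0*1000).round(1)
E
python3 - <<'E'
from h import *
from bench import get_obs,get_image
import cv2
o=get_obs();print(dk(o["ee_pos"]),o["ee_pos"][2],o["joint_positions"])
X=R.from_quat(o["eef_rot"]).as_matrix();print(np.degrees(np.arctan2(X[1,:2],X[0,:2]))-np.degrees(th0))
S=camera_model("side");C=camera_model("scene")
for n in("side","scene"):
  a=get_image(n)
  a=a[180:345,195:380] if n=="side" else a[110:250,225:385]
  a=cv2.resize(a,None,fx=4,fy=4,interpolation=cv2.INTER_CUBIC)
  cv2.imwrite(f"pics/{n}6z.png",cv2.cvtColor(a,cv2.COLOR_RGB2BGR))
E
```

```text
time_s: 7.85
ee_pos: [0.5631, 0.0351, 0.1593]
eef_rot: [-0.211, 0.978, -0.0, 0.003]
ft_force: [0.2, 0.2, 0.1]
finger_gap: 0.0005
time_s: 8.85
ee_pos: [0.5627, 0.0356, 0.1588]
eef_rot: [0.483, 0.875, 0.001, 0.002]
ft_force: [-1.1, -0.2, 0.4]
finger_gap: 0.0005
time_s: 9.05
ee_pos: [0.5624, 0.0355, 0.1587]
eef_rot: [0.542, 0.84, 0.001, 0.001]
ft_force: [-0.5, 0.6, 0.3]
finger_gap: 0.0004
[ 40.2 -64.9] 0.15874938217619727 [-6.10248509e-02  2.86685225e-01  1.60916097e+00  9.54112027e-04
  1.24218832e+00 -4.86526078e-01]
[9.00895748e+01 8.97515114e-02]
```

View pics/side6z.png

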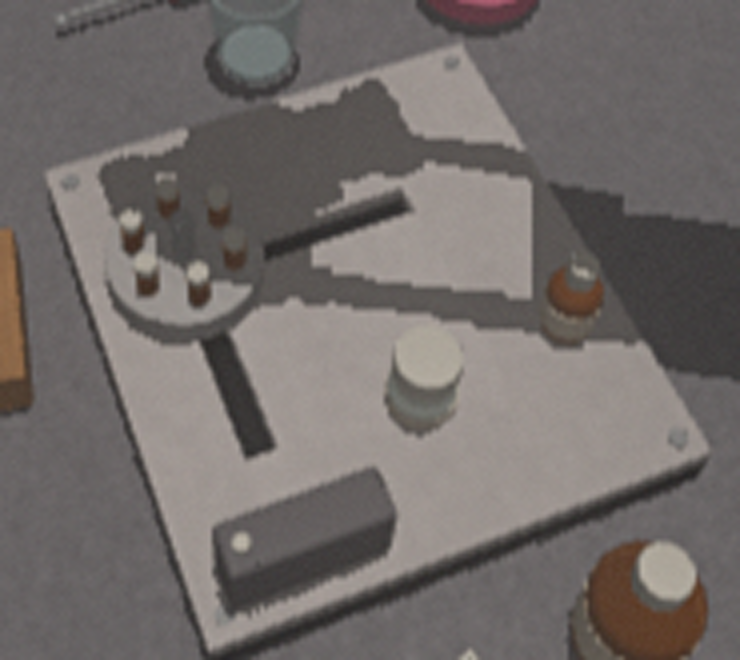

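View pics/scene6z.png

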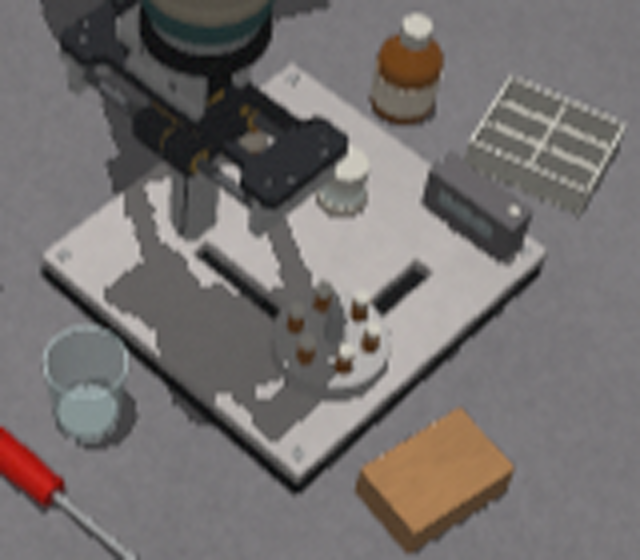

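```bash
python3 - <<'E'
from h import *
S=camera_model("side");C=camera_model("scene")
p=tri([ray(S,182/4+195-.37,217/4+180-.37),ray(C,335/4+225-.37,316/4+110-.37)]);print(p,dk(p))
for z,b in((.05,185),):
  l=onz(S,106/4+194.6,265/4+179.6,.05);r=onz(S,266/4+194.6,265/4+179.6,.05);print(dk((l+r)/2))
E
python3 -m pendant '[{"ax":0,"ay":0,"az":0,"tx":0,"ty":2,"tz":0,"claw":0},{"ax":0,"ay":0,"az":0,"tx":0,"ty":2,"tz":0,"claw":0},{"ax":0,"ay":0,"az":0,"tx":0,"ty":2,"tz":0,"claw":0},{"ax":0,"ay":0,"az":0,"tx":-0.4,"ty":1.8,"tz":0,"claw":0},{"ax":0,"ay":0,"az":0,"tx":0,"ty":0,"tz":3,"claw":0},{"ax":0,"ay":0,"az":0,"tx":0,"ty":0,"tz":3,"claw":0},{"ax":0,"ay":0,"az":0,"tx":0,"ty":0,"tz":0,"claw":0}]'
python3 - <<'E'
from h import *
from bench import get_obs,get_image
import cv2
o=get_obs();print(dk(o["ee_pos"]),o["ee_pos"][2])
cv2.imwrite("pics/wrist7.png",cv2.cvtColor(get_image("wrist"),cv2.COLOR_RGB2BGR))
a=get_image("side");cv2.imwrite("pics/side7.png",cv2.cvtColor(cv2.resize(a[120:345,175:380],None,fx=2.6,fy=2.6),cv2.COLOR_RGB2BGR))
E
```

```text
[0.60944455 0.12679065 0.07795064] [120.6  -1.1]
[121.5   9.4]
time_s: 9.85
ee_pos: [0.6308, 0.0639, 0.0943]
eef_rot: [0.541, 0.841, -0.002, -0.003]
ft_force: [0.0, -0.4, -0.6]
finger_gap: 0.0003
[114.1 -67.1] 0.09430671365005011
```

View pics/wrist7.png

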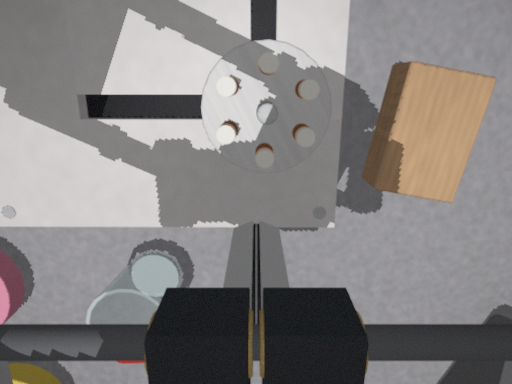

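View pics/side7.png

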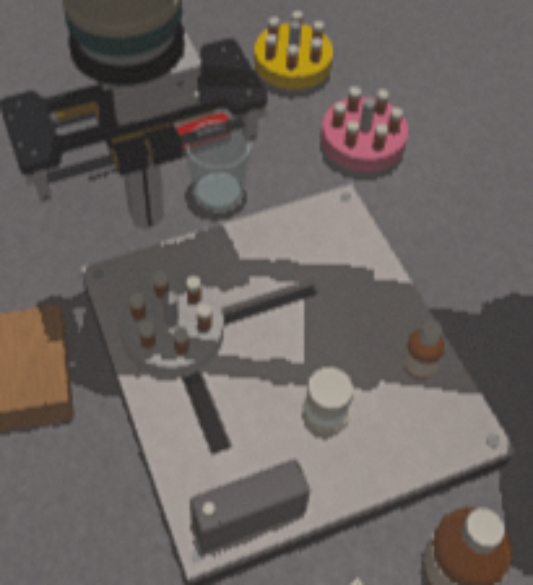

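Run:
```python
from h import *
from bench import get_obs
c=camera_model("wrist")
print("tcp",dk(get_obs()["ee_pos"]))
for n,p,z in(("discL",(202,107),.05),("discR",(331,107),.05),("disc bot",(266,174),.05),("disctop",(266,39),.05),("post",(268,114),.084),("leg2 a",(251,5),.03),("leg2 b",(277,5),.03),("leg1 top",(150,95),.03),("leg1 bot",(150,119),.03),("edge",(337,215),.03),("edge near",(60,227),.03)):
  print(n,dk(onz(c,*p,z)))
```

```text
tcp [116.8 -68.5]
discL [81.8  0.2]
discR [165.9   0.5]
disc bot [124.  -44.8]
disctop [123.1  41.4]
post [123.7  -1.4]
leg2 a [113.5  64.3]
leg2 b [130.6  64.4]
leg1 top [42.5  7.1]
leg1 bot [41.1 -9.6]
edge [180.2 -82.7]
edge near [-36.7 -93.4]
```

```bash
python3 -m pendant '[{"ax":0,"ay":0,"az":0,"tx":0,"ty":0.6,"tz":2,"claw":0},{"ax":0,"ay":0,"az":0,"tx":0,"ty":0,"tz":2,"claw":0},{"ax":0,"ay":0,"az":0,"tx":0,"ty":0,"tz":1.2,"claw":0},{"ax":0,"ay":0,"az":0,"tx":0,"ty":0,"tz":0,"claw":0},{"ax":0,"ay":0,"az":0,"tx":0,"ty":0,"tz":0,"claw":0}]'
python3 - <<'E'
from h import *
from bench import get_obs
o=get_obs();print(dk(o["ee_pos"]),o["ee_pos"][2])
E
```

```text
time_s: 10.45
ee_pos: [0.6398, 0.0662, 0.0477]
eef_rot: [0.542, 0.84, 0.001, 0.001]
ft_force: [-0.2, 0.4, 0.7]
finger_gap: 0.0005
[123.3 -68.8] 0.04767034996657575
```

```bash
python3 -m pendant '[{"ax":0,"ay":0,"az":0,"tx":0,"ty":0,"tz":1.0,"claw":0},{"ax":0,"ay":0,"az":0,"tx":1,"ty":0,"tz":0,"claw":0},{"ax":0,"ay":0,"az":0,"tx":0.6,"ty":0,"tz":0,"claw":0},{"ax":0,"ay":0,"az":0,"tx":0.6,"ty":0,"tz":0,"claw":0},{"ax":0,"ay":0,"az":0,"tx":0.6,"ty":0,"tz":0,"claw":0},{"ax":0,"ay":0,"az":0,"tx":0.6,"ty":0,"tz":0,"claw":0}]'
python3 -m pendant '[{"ax":0,"ay":0,"az":0,"tx":0.8,"ty":0,"tz":0,"claw":0},{"ax":0,"ay":0,"az":0,"tx":0.8,"ty":0,"tz":0,"claw":0},{"ax":0,"ay":0,"az":0,"tx":0.8,"ty":0,"tz":0,"claw":0},{"ax":0,"ay":0,"az":0,"tx":0.8,"ty":0,"tz":0,"claw":0}]'
python3 - <<'E'
from h import *
from bench import get_obs,get_image
import cv2
o=get_obs();print(dk(o["ee_pos"]),o["ee_pos"][2])
a=get_image("side");cv2.imwrite("pics/side8.png",cv2.cvtColor(cv2.resize(a[120:345,175:380],None,fx=2.6,fy=2.6),cv2.COLOR_RGB2BGR))
E
```

```text
time_s: 11.05
ee_pos: [0.625, 0.0974, 0.0367]
eef_rot: [0.542, 0.84, -0.0, 0.0]
ft_force: [1.2, -1.7, -0.6]
finger_gap: 0.0004
time_s: 11.45
ee_pos: [0.6116, 0.127, 0.0366]
eef_rot: [0.542, 0.84, 0.0, 0.0]
ft_force: [1.5, -2.0, -0.1]
finger_gap: 0.0008
[122.6  -1.8] 0.0366075441069367
```

View pics/side8.png

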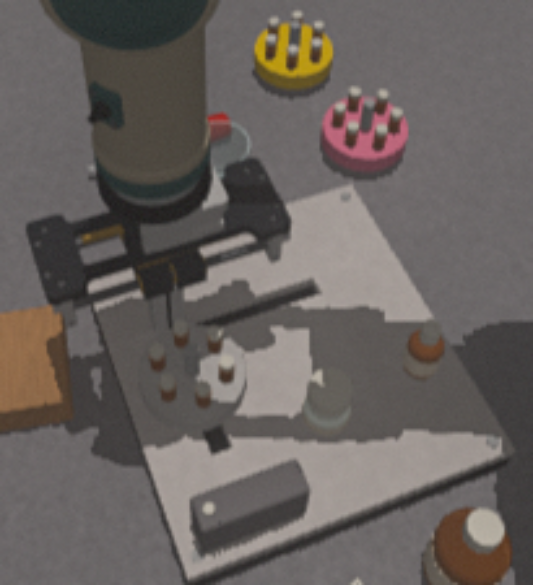

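```bash
python3 -m pendant '[{"ax":0,"ay":0,"az":0,"tx":0.8,"ty":0,"tz":0,"claw":0},{"ax":0,"ay":0,"az":0,"tx":0.8,"ty":0,"tz":0,"claw":0},{"ax":0,"ay":0,"az":0,"tx":0.8,"ty":0,"tz":0,"claw":0},{"ax":0,"ay":0,"az":0,"tx":0.8,"ty":0,"tz":0,"claw":0},{"ax":0,"ay":0,"az":0,"tx":0.6,"ty":0,"tz":0,"claw":0},{"ax":0,"ay":0,"az":0,"tx":0,"ty":0,"tz":0,"claw":0}]'
python3 -m pendant '[{"ax":0,"ay":0,"az":0,"tx":0.3,"ty":0,"tz":0,"claw":0},{"ax":0,"ay":0,"az":0,"tx":0.3,"ty":0,"tz":0,"claw":0},{"ax":0,"ay":0,"az":0,"tx":0,"ty":0,"tz":0,"claw":0}]'
python3 -m pendant '[{"ax":0,"ay":0,"az":0,"tx":0.2,"ty":0,"tz":0,"claw":0},{"ax":0,"ay":0,"az":0,"tx":0.2,"ty":0,"tz":0,"claw":0},{"ax":0,"ay":0,"az":0,"tx":0,"ty":0,"tz":0,"claw":0}]'
python3 - <<'E'
from h import *
from bench import get_obs
o=get_obs();print(dk(o["ee_pos"]),o["ee_pos"][2])
E
```

```text
time_s: 12.1
ee_pos: [0.5953, 0.1623, 0.0364]
eef_rot: [0.542, 0.84, 0.0, -0.001]
ft_force: [-0.3, 0.8, -0.1]
finger_gap: 0.0
time_s: 12.4
ee_pos: [0.5934, 0.1667, 0.0364]
eef_rot: [0.542, 0.84, 0.0, -0.0]
ft_force: [0.6, -1.1, -0.1]
finger_gap: 0.0005
time_s: 12.7
ee_pos: [0.5918, 0.1703, 0.0364]
eef_rot: [0.542, 0.84, 0.0, -0.0]
ft_force: [1.8, -1.1, -1.4]
finger_gap: 0.0001
[122.4  45.9] 0.036410134882930933
```

```bash
python3 -m pendant '[{"ax":0,"ay":0,"az":0,"tx":0.2,"ty":0,"tz":0,"claw":0},{"ax":0,"ay":0,"az":0,"tx":0.2,"ty":0,"tz":0,"claw":0},{"ax":0,"ay":0,"az":0,"tx":0,"ty":0,"tz":0,"claw":0}]'
python3 -m pendant '[{"ax":0,"ay":0,"az":0,"tx":0.2,"ty":0,"tz":0,"claw":0},{"ax":0,"ay":0,"az":0,"tx":0.1,"ty":0,"tz":0,"claw":0},{"ax":0,"ay":0,"az":0,"tx":0,"ty":0,"tz":0,"claw":0}]'
python3 -m pendant '[{"ax":0,"ay":0,"az":0,"tx":0.2,"ty":0,"tz":0,"claw":0},{"ax":0,"ay":0,"az":0,"tx":0.1,"ty":0,"tz":0,"claw":0},{"ax":0,"ay":0,"az":0,"tx":0,"ty":0,"tz":0,"claw":0}]'
python3 - <<'E'
from h import *
from bench import get_obs
o=get_obs();print(dk(o["ee_pos"]),o["ee_pos"][2])
E
```

```text
time_s: 13.0
ee_pos: [0.59, 0.1741, 0.0364]
eef_rot: [0.542, 0.84, 0.0, -0.0]
ft_force: [1.2, -0.4, -1.1]
finger_gap: 0.0002
time_s: 13.3
ee_pos: [0.5894, 0.1757, 0.0365]
eef_rot: [0.542, 0.841, -0.0, 0.001]
ft_force: [1.2, -3.8, -1.4]
finger_gap: -0.0001
time_s: 13.6
ee_pos: [0.5894, 0.176, 0.0367]
eef_rot: [0.541, 0.841, -0.002, 0.003]
ft_force: [4.2, -10.5, -1.7]
finger_gap: 0.0001
[122.5  52. ] 0.03670352319423398
```

The stop is reached: force rises to 11 N with no further motion, at the expected place. Backing off and lifting.

```bash
python3 -m pendant '[{"ax":0,"ay":0,"az":0,"tx":-0.6,"ty":0,"tz":0,"claw":0},{"ax":0,"ay":0,"az":0,"tx":-1.5,"ty":0,"tz":0,"claw":0},{"ax":0,"ay":0,"az":0,"tx":-1.5,"ty":0,"tz":0,"claw":0},{"ax":0,"ay":0,"az":0,"tx":0,"ty":0,"tz":-3,"claw":0},{"ax":0,"ay":0,"az":0,"tx":0,"ty":0,"tz":-3,"claw":0},{"ax":0,"ay":0,"az":0,"tx":0,"ty":0,"tz":-3,"claw":0},{"ax":0,"ay":0,"az":0,"tx":-2.5,"ty":0,"tz":-3,"claw":0},{"ax":0,"ay":0,"az":0,"tx":-2.5,"ty":0,"tz":-3,"claw":0},{"ax":0,"ay":0,"az":0,"tx":-2.5,"ty":0,"tz":0,"claw":0},{"ax":0,"ay":0,"az":0,"tx":0,"ty":0,"tz":0,"claw":0}]'
python3 - <<'E'
from h import *
from bench import get_obs,get_image
import cv2
o=get_obs();print(dk(o["ee_pos"]),o["ee_pos"][2],o["ft_force"])
for n in("side","scene","wrist"):
  a=get_image(n)
  cv2.imwrite(f"pics/{n}9.png",cv2.cvtColor(a,cv2.COLOR_RGB2BGR))
  if n=="wrist":continue
  a=a[180:345,195:380] if n=="side" else a[110:250,225:385]
  a=cv2.resize(a,None,fx=4,fy=4,interpolation=cv2.INTER_CUBIC)
  cv2.imwrite(f"pics/{n}9z.png",cv2.cvtColor(a,cv2.COLOR_RGB2BGR))
E
```

```text
time_s: 14.6
ee_pos: [0.6356, 0.0748, 0.1876]
eef_rot: [0.544, 0.839, 0.001, 0.001]
ft_force: [1.0, 1.0, -0.5]
finger_gap: 0.0003
[123.1 -59.2] 0.18760491430689297 [ 1.03227729  1.01974107 -0.52504526]
```

View pics/side9z.png

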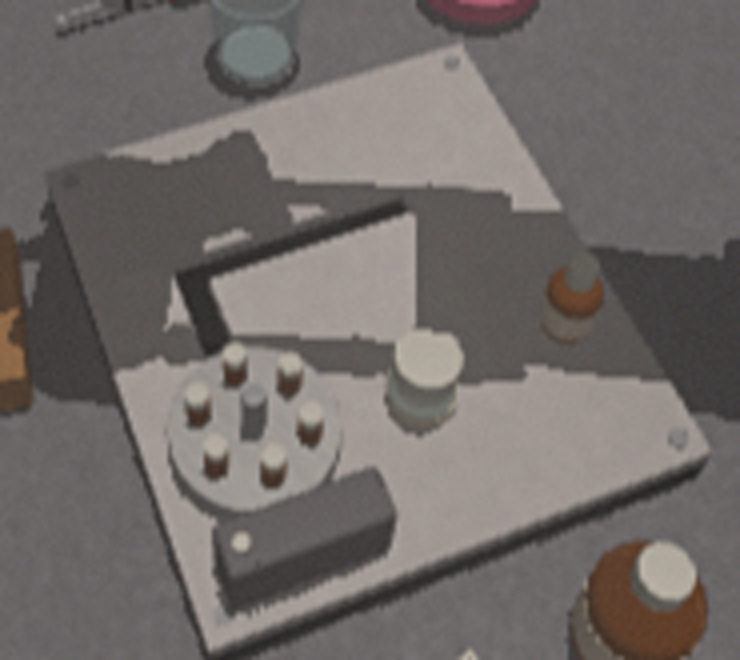

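View pics/scene9z.png

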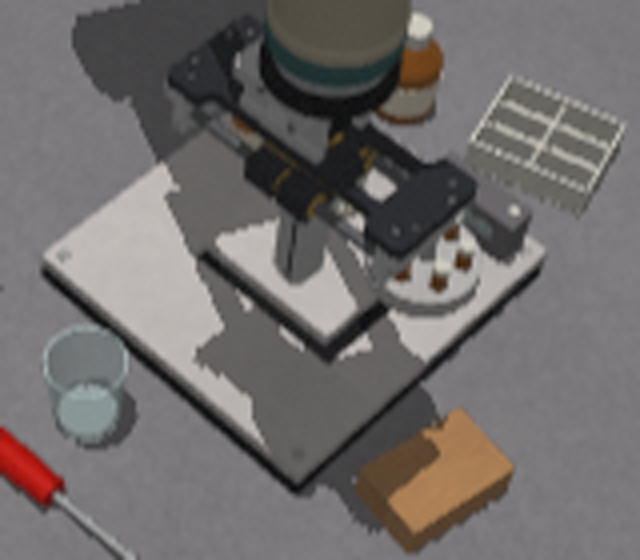

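View pics/wrist9.png

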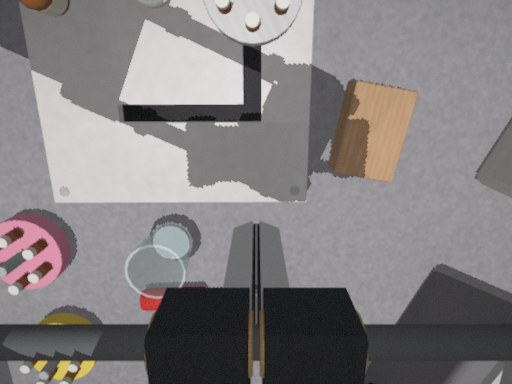

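Run:
```python
from h import *
S=camera_model("side");f=lambda u,v,z:onz(S,u/4+194.63,v/4+179.63,z)
ts=np.array([.4960,.0796])
dd=lambda p:((p[:2]-ts)@M0*1000).round(1)
print("now post",dd(f(254,390,.084)),"corner post",dd(f(182,217,.084)),"start post",dd(onz(S,332/3.6+194.64,138/3.6+179.64,.084)))
print("disc top/bot",dd(f(254,345,.05)),dd(f(254,507,.05)))
```

```text
now post [121.   99.6] corner post [121.8  -0.6] start post [18.4 -2.8]
disc top/bot [106.9  61.9] [135.8 138.4]
```

```bash
python3 -c "
from bench import ctrl
print(ctrl.job_done())"
```

```text
the job is handed in; nothing more can be done
None
```

I pushed the carrier by the side of its disc with the fingers shut, first to the corner and then along the second leg to the closed end. I then backed off, lifted clear and handed the job in at about 14.8 s.

**Corner:** at the end of the first leg the force rose to about 17 N with no further motion. The post measured (122, −1) mm in the deck frame, against (120, 0) nominal.

**Closed end:** at the end of the second leg the force rose to about 11 N with no further motion. In the last side picture the post is at (121, 99.6) mm and the disc centre at about (121, 100), against (120, 100) nominal. The carrier stands upright by the scanner.

**Everything else:** the bystanders and look-alikes looked unmoved in the last pictures, judged by eye rather than measured. The tool ended at z = 0.19 m, with about 1.5 N read on it, near the sensor's noise.

**Disagreements:**
- The side and scene cameras differed by about 6 mm on where the deck sits. I used their mean and relied on the wrist view and contact forces. The final position figures use the side camera alone.
- My first moves were refused because the rows lacked some keys. Nothing moved, and I retyped them in full.

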